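# Clamp plywood blanks square in the hold-down jig

## Robot

A 6-joint arm with a two-finger parallel gripper is mounted at the origin on the work surface. World frame = base frame: x ahead of the robot, y to its left, z up, the work surface at z = 0. Lengths are in m, angles in rad, forces in N, time in s.
With the tool pointing down it reaches from about 0.35 to 0.875 m from the base axis. Payload 15.5 kg.
Tool frame: the origin (TCP) lies on the centre line of the jaws, within the pads' length; the fingertips stand 14 mm ahead of it and the grasp point (between the pads) lies 5 mm behind it; z points along the fingers, x is the direction in which the jaws open and shut, and the axes are right-handed (so a half turn about z gives the same grasp; the last joint's range is limited). The gripper opens to 85 mm and grips with 20 to 120 N. Pads are 22 mm wide; open, the fingers measure 114 mm over their backs; the gripper's body (76 mm by 85 mm) begins 54 mm behind the grasp point. The pads swing forward as they close: fully open they stand 13 mm farther back than shut.
Start: joints at [1.077, 0.494, 1.345, -0, 1.302, -0.096], TCP at [0.243, 0.576, 0.245] pointing down, gripper open.
Joint ranges: [-2.91, 2.91], [-0.82, 2.16], [0.22, 2.67], [-1.22, 4.37], [0.12, 2.79], [-3.08, 3.08]. Speed limits (rad/s): [1.89, 1.89, 2.57, 3.01, 3.01, 3.01].

## Interface

Orientations are given as a unit quaternion [w, x, y, z].
In Python, from workcell import * gives the robot as it stands.
- The arm moves only by the tool apply_moves, never from a script. Its arguments are lists of equal length, an entry for each row: "rot": the turn, a rotation vector about the tool's x, y, z in rad, a list of three; "slide": the shift along the tool's x, y, z in mm, a list of three; "hand": the opening in per cent of the stroke, from 0 (shut) to 100 (fully open). A call has 1 to 8 rows; each row shifts and turns the pose as measured when the row begins, along the tool's axes as they then stand; what a row does not reach is not made up. A row lasts 1/12 s, in which the tool goes at most 41.7 mm and 7.16 degrees, less where a joint would pass 70% of its speed; a pose out of reach is approached as far as the arm can. A call with a gripper value outside its range is refused whole. The fingers move at their own pace and stop on an object; "newtons" is the grip in N (left out, the last holds). Time passes only in rows, so rows that do not move let the fingers close. It gives the time, the measured TCP pose, the force and the opening at its end, in the units of the state.
- get_obs(): the state, without advancing time (a new reading comes with each control period).
- camera(name): name is "side" or "top" or "wrist"; returns a dict with "frame" (420x560x3 uint8, red, green, blue), "camera_matrix" (3x3 intrinsics, pixels), "k1" (the pictures are not rectified: a ray, as slopes to the right and down, at radius r is drawn at 1 + k1 r^2 times it, then the intrinsics apply), "R" (3x3) and "t" (3): a world point X has camera coordinates R X + t; the wrist camera has in their place "tool_from_camera" (4x4, takes a point from camera to tool coordinates, whose origin is the TCP and whose axes are the tool frame's). Camera axes: x right, y down, z forward; pixel columns grow to the right and rows downward; lengths in m; the calibration is good to about 2 mm. A picture is of the moment at which its call begins: read the wrist's pose just before it. There is no depth.
- hand_in(): hands the job in, once; it reports no verdict.
The state is a dict: "clock": time; "joint_positions": joint angles; "joint_velocities": joint speeds; "joint_efforts": joint torques, N m; "eef_pos": TCP position; "tcp_rot": TCP orientation; "ft_force": force on the tool from outside, world axes, zero at the start; "torque": the same for the moment, N m; "opening": opening from 0.0 (shut) to 1.0 (fully open).
Only numpy, scipy, OpenCV 4.12 (cv2) and the standard library are available. Lean on these libraries where they do the work, as an engineer would, in place of code of your own. Each camera call takes 0.05 s, during which the arm holds its last target.

## Task

Take the straightedge by its grip and use it, not the fingers, to push the three loose plywood blanks together along the jig's board until all their ends sit flush against the stop block, under the raised clamp plate. Then stand the straightedge back on the table, off the jig, and turn the wing nut clockwise until it stops tight, so that the plate's three rubber pads hold the blanks down. Leave the tin, brush, tape and jar alone.

Things in the scene. Friction and masses are not known exactly. Their poses are not given: they have to be found in the camera images.
- jig: Fixed jig: dark board 340 x 210 x 18 mm; origin at the centre of its underside, z up. Local +x is the pushing direction: a steel stop block (60 mm along x, full width, top z = 40 mm) has its stop face, looking to -x, at x = +90 mm. A 14 mm threaded stud stands at x = 120, y = 0, top z = 115 mm; two 10 mm guide pins at x = 120, y = +-90, tops z = 74 mm.
- clamp_plate: Aluminium clamp plate on the jig's stud, 8 mm thick, full jig width, jig x from 45 to 150 mm: it overhangs the stop block by 45 mm. Origin on the stud's axis at the underside. Its top is 62.9 mm above the table, less 1.9 mm per radian of the nut's joint value. Three rubber pads hang 10 mm below it at jig x = 72, y = -60, 0, +60 mm; at the start they clear the blanks' tops by 4 to 9 mm.
- wing_nut (a joint): Turning angle of the wing nut on the stud, rad; grows clockwise seen from above; the nut and plate sink 1.9 mm per radian. It starts between 0 and 2.2 and stops hard at 6.0, where the rubber pads are squashed by 2.5 mm on the blanks. Friction torque about 0.12 N m, up to 0.16 N m at the end; it stays where it is left.
- nut_mid (a point): Centre of the wing nut, on the stud's axis, half-way up the wings; x axis along the wings. Two straight wings, 9 mm thick, reach 55 mm from the axis on both sides (ends rounded, 14 mm thick). They span 8 to 34 mm above the clamp plate; the space beside and below them is free. Hub 28 mm in diameter, its foot 42 mm. Closed fingertips can push a wing round from the side.
- straightedge_mid (a point): Loose straightedge with grip, 0.25 kg, standing on the table on its flat foot; this point is at its centre, 30 mm above the underside. x axis along its length. Foot: aluminium bar 220 x 44 x 10 mm with straight long edges. Grip: wooden rib on top, along the middle, 100 mm long, 14 mm thick, from 10 to 60 mm above the underside; taken from above across its thickness.
- straightedge: The straightedge as a whole, its origin at the centre of its underside, x along its length.
- pad0: Rubber pad, 18 mm in diameter, sprung (about 2 N per mm, 1 N preload), under the clamp plate at jig y = -60 mm; origin at the plate's underside.
- pad1: The same, at jig y = 0.
- pad2: The same, at jig y = +60 mm.
- paint_tin: Closed paint tin, 148 mm in diameter, 145 mm tall; bystander. Origin at the centre of its underside.
- brush: Paint brush lying on the table; bystander.
- tape_roll: Roll of paper tape, 100 mm in diameter, 25 mm high, lying flat; bystander.
- jar: Glass jar with steel lid, 70 mm in diameter, 90 mm tall; bystander.
- blank0_mid (a point): Loose plywood blank 110 x 44 x 18 mm, about 60 g, lying flat on the jig's board near jig y = -60 mm, 30 to 85 mm short of the stop block, slightly askew; this point is its centre, x axis along its length (towards the stop).
- blank0: The same blank as a whole, its origin at the centre of its underside.
- blank1_mid (a point): Loose plywood blank 110 x 44 x 18 mm, about 60 g, lying flat on the jig's board near jig y = 0, 30 to 85 mm short of the stop block, slightly askew; this point is its centre, x axis along its length (towards the stop).
- blank1: The same blank as a whole, its origin at the centre of its underside.
- blank2_mid (a point): Loose plywood blank 110 x 44 x 18 mm, about 60 g, lying flat on the jig's board near jig y = +60 mm, 30 to 85 mm short of the stop block, slightly askew; this point is its centre, x axis along its length (towards the stop).
- blank2: The same blank as a whole, its origin at the centre of its underside.

How it is judged:
On the way, in this order (a step that is already met when the one before it is completed fails the run):
1. all three blanks are pushed flush against the stop block (x of each of blank0_mid, blank1_mid, blank2_mid in the frame of jig above 0.032 m and angle between the x axis of each of blank0_mid, blank1_mid, blank2_mid and the x axis of jig, either way round below 0.07 rad), for 0.2 s.
2. the straightedge stands released on the table, off the jig (height (world z) of straightedge_mid below 0.036 m and angle between straightedge_mid's own z axis and vertical below 0.1 rad and contact force between the fingers and straightedge below 0.1 N and linear speed of straightedge below 0.02 m/s), for 0.2 s.
3. the nut is screwed down to its stop and each pad presses on its blank (value of joint wing_nut above 5.8 rad and contact force between pad0 and blank0 above 2 N and contact force between pad1 and blank1 above 2 N and contact force between pad2 and blank2 above 2 N), for 0.2 s.
At the end, for the whole second after the job is handed in: Each blank's far end is within 3 mm of the stop face and square to it within 0.07 rad; the straightedge stands released, upright and still on the table, off the jig; the wing nut is within 0.2 rad of its stop (joint value above 5.8) and each rubber pad presses its blank with more than 2 N (all of step 1 and all of step 2 and all of step 3); the robot touches nothing.
It fails at once if the fingers push a blank directly (contact force between the fingers and blank0 above 2 N or contact force between the fingers and blank1 above 2 N or contact force between the fingers and blank2 above 2 N).
It fails at once if a bystander (tin, brush, tape, jar) is moved by more than 20 mm (distance of any of paint_tin, brush, tape_roll, jar from where it was at the start of the episode above 0.02 m).
It also fails if it takes over 67 s, if anything falls off the work surface, if the arm or the gripper's body presses on something with over 40 N, if the wrist force passes 120 N, or if a joint passes its speed limit or range.

## Working session

There is one attempt and no reset: what is moved stays moved. The work goes in short steps, Python scripts to look and compute and a tool call to move; the robot and the scene stay as the last step left them, time stands still between calls to the robot, and variables do not carry over. Pictures are saved under pics/ and viewed, and the job is handed in when it is done.

Besides the shell and the picture viewer there is one more tool, called after "Request:" as name(argument=value, ...) on one line, values as JSON. apply_moves: Moves the arm, as the interface text tells. Its arguments: {"type":"object","properties":{"rot":{"type":"array","items":{"type":"array","items":{"type":"number"}}},"slide":{"type":"array","items":{"type":"array","items":{"type":"number"}}},"hand":{"type":"array","items":{"type":"number"}},"newtons":{"type":"number"}},"required":["rot","slide","hand"]}

```bash
ls; mkdir -p pics
python3 - <<'E'
from workcell import *
import cv2
o=get_obs(); print({k:o[k] for k in ('clock','eef_pos','tcp_rot','opening','ft_force')})
for n in ('top','side','wrist'):
    c=camera(n); cv2.imwrite(f'pics/{n}0.png',c['frame'][:,:,::-1])
    print(n,c['camera_matrix'],c['k1'],c.get('R'),c.get('t'),c.get('tool_from_camera'))
E
```

```text
pics
{'clock': 0.0, 'eef_pos': array([0.24255215, 0.57565379, 0.24470031]), 'tcp_rot': array([ 2.97050280e-04,  8.33156504e-01,  5.53036958e-01, -5.23894616e-04]), 'opening': 0.9969585189442162, 'ft_force': array([-0.40468954, -1.35497928, -0.10146129])}
top [[503.31259085   0.         285.42672181]
 [  0.         503.31259085 209.33769501]
 [  0.           0.           1.        ]] 0.04414032965638455 [[ 2.79305618e-02 -9.99605359e-01  3.00164279e-03]
 [-9.92808827e-01 -2.80900899e-02 -1.16368291e-01]
 [ 1.16406683e-01  2.70174279e-04 -9.93201596e-01]] [-0.07701484  0.59411978  1.47640206] None
side [[491.92166437   0.         283.46125634]
 [  0.         491.92166437 212.88781749]
 [  0.           0.           1.        ]] -0.012228537057507163 [[ 0.78860967 -0.6148315   0.0087755 ]
 [-0.35352707 -0.46503379 -0.81164166]
 [ 0.50310376  0.63696609 -0.58408973]] [-0.48788288  0.2345112   1.14573246] None
wrist [[313.08688586   0.         281.41141112]
 [  0.         313.08688586 210.03782394]
 [  0.           0.           1.        ]] 0.008054187155745107 None None [[ 9.99999545e-01  2.92623182e-04 -9.07808387e-04 -9.48251731e-04]
 [ 7.38741139e-07  9.51537541e-01  3.07532612e-01 -7.84132588e-02]
 [ 9.53804932e-04 -3.07532473e-01  9.51537108e-01 -1.27864968e-01]
 [ 0.00000000e+00  0.00000000e+00  0.00000000e+00  1.00000000e+00]]
```

View pics/top0.png

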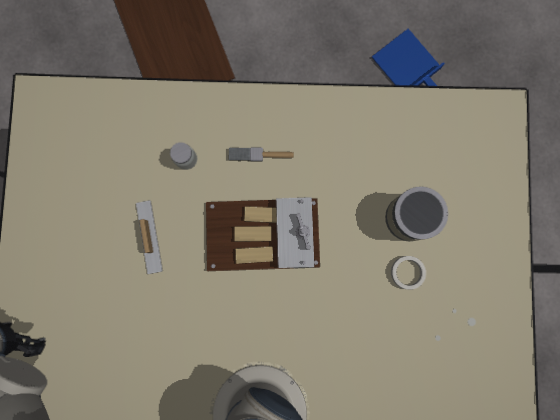

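View pics/side0.png

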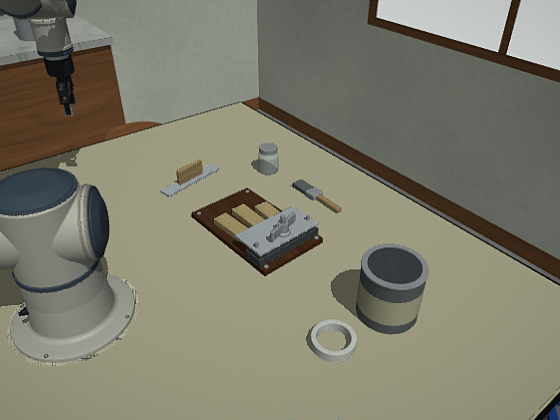

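View pics/wrist0.png

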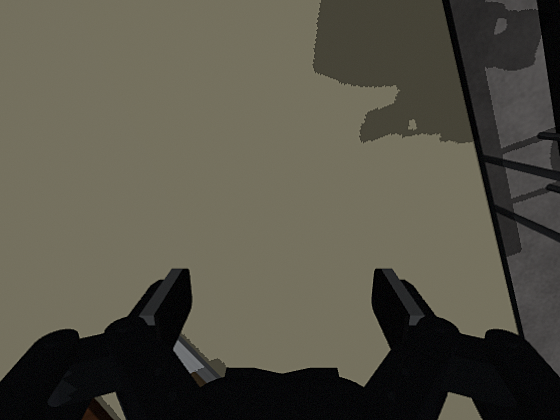

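```bash
cat > h.py <<'E'
import numpy as np, cv2
from scipy.spatial.transform import Rotation as Ro
from workcell import *
def pose():
    o=get_obs(); q=np.array(o['tcp_rot']); return Ro.from_quat(q[[1,2,3,0]]).as_matrix(), np.array(o['eef_pos'])
def snap(n,f):
    Rt,p=pose(); c=camera(n); cv2.imwrite(f'pics/{f}.png',c['frame'][:,:,::-1])
    K=c['camera_matrix'];k1=c['k1']
    if n=='wrist':
        T=c['tool_from_camera']; R=(Rt@T[:3,:3]).T; t=-R@(Rt@T[:3,3]+p)
    else: R,t=c['R'],c['t']
    np.savez(f'pics/{f}.npz',K=K,k1=k1,R=R,t=t,frame=c['frame']); return Cam(f)
class Cam:
    def __init__(s,f):
        d=np.load(f'pics/{f}.npz'); s.K=d['K'];s.k1=float(d['k1']);s.R=d['R'];s.t=d['t'];s.frame=d['frame']
        s.D=np.array([s.k1,0,0,0,0])
        s.C=-s.R.T@s.t
    def plane(s,px,z):
        u=cv2.undistortPoints(np.array(px,float).reshape(-1,1,2),s.K,s.D).reshape(-1,2)
        d=np.c_[u,np.ones(len(u))]@s.R
        return s.C+d*((z-s.C[2])/d[:,2])[:,None]
    def proj(s,X):
        return cv2.projectPoints(np.array(X,float).reshape(-1,1,3),cv2.Rodrigues(s.R)[0],s.t,s.K,s.D)[0].reshape(-1,2)
E
python3 - <<'E'
from h import *
c=snap('top','top1')
f=c.frame[:,:,::-1]
a=cv2.resize(f[180:290,120:340],None,fx=3.6,fy=3.6,interpolation=cv2.INTER_CUBIC); cv2.imwrite('pics/crop1.png',a)
hsv=cv2.cvtColor(f.copy(),cv2.COLOR_BGR2HSV)
for p in [(215,218),(300,225),(255,234),(147,215),(146,235),(330,230),(303,230)]: print(p,hsv[p[1],p[0]])
E
```

```text
(215, 218) [ 11 138  63]
(300, 225) [130  12 123]
(255, 234) [ 20  88 150]
(147, 215) [113   7 149]
(146, 235) [ 17 100 115]
(330, 230) [ 23  47 158]
(303, 230) [120   9 136]
```

View pics/crop1.png

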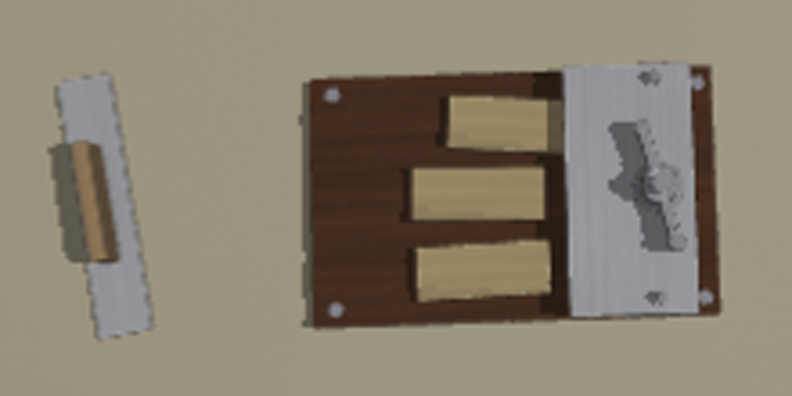

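Run:
```python
from h import *
c=Cam('top1')
def w(p,z): return c.plane((np.array(p)+.5)/3.6-.5+np.array([120,180]),z)
j=w([(310,80),(315,327),(719,313),(711,66)],.018)
print('jig',j.round(4),'c',j.mean(0),'sides',[np.linalg.norm(j[i]-j[i-1]) for i in range(4)])
s=w([(57,82),(108,73),(155,328),(102,339)],.01)
print('se',s.round(4),s.mean(0),[np.linalg.norm(s[i]-s[i-1]) for i in range(4)])
r=w([(72,141),(98,143),(119,259),(92,263)],.06); print('rib',r,r.mean(0))
b=[w(q,.036) for q in ([(447,95),(445,147)],[(412,168),(545,167),(545,220),(411,219)],[(415,250),(549,241),(551,291),(417,301)])]
for q in b: print(q.round(4))
n=w([(641,122),(681,248)],.0629+.02); print('nut',n,n.mean(0),np.linalg.norm(n[0]-n[1]))
# mask check
f=cv2.cvtColor(c.frame,cv2.COLOR_RGB2HSV)
m=((f[...,1]<30)&(f[...,2]>120)).astype(np.uint8)[190:285,125:175]
k,_,st,ce=cv2.connectedComponentsWithStats(m);print(st,ce)
```

```text
jig [[ 0.614   0.1822  0.018 ]
 [ 0.4076  0.1683  0.018 ]
 [ 0.4284 -0.1667  0.018 ]
 [ 0.6356 -0.1558  0.018 ]] c [0.52139334 0.00701567 0.018     ] sides [np.float64(0.3386991779066216), np.float64(0.2068778414160854), np.float64(0.33566533261485104), np.float64(0.20749156154373083)]
se [[0.6072 0.3964 0.01  ]
 [0.6161 0.354  0.01  ]
 [0.4033 0.3023 0.01  ]
 [0.3931 0.3455 0.01  ]] [0.50495518 0.34954565 0.01      ] [np.float64(0.22006469324880193), np.float64(0.04323586115965692), np.float64(0.21905782065126744), np.float64(0.044421658847428803)]
rib [[0.55306485 0.36624433 0.06      ]
 [0.55201345 0.34513623 0.06      ]
 [0.45838094 0.32252964 0.06      ]
 [0.45459941 0.34399755 0.06      ]] [0.50451466 0.34447694 0.06      ]
[[0.6024 0.0648 0.036 ]
 [0.5588 0.0649 0.036 ]]
[[ 0.5406  0.0915  0.036 ]
 [ 0.5445 -0.0187  0.036 ]
 [ 0.5006 -0.0201  0.036 ]
 [ 0.4983  0.0907  0.036 ]]
[[ 0.4729  0.0863  0.036 ]
 [ 0.4833 -0.0239  0.036 ]
 [ 0.4423 -0.0268  0.036 ]
 [ 0.4312  0.083   0.036 ]]
nut [[ 0.5791751  -0.09624782  0.0829    ]
 [ 0.47874514 -0.1307628   0.0829    ]] [ 0.52896012 -0.11350531  0.0829    ] 0.10619539020034317
[[   0    0   50   95 3958]
 [  11   10   27   74  792]] [[24.39843355 46.94770086]
 [25.00757576 47.26136364]]
```

```bash
cat >> h.py <<'E'
def delta(P,ang):
    """slide mm and rotvec in tool axes to reach pos P, pointing down, tool x at heading ang(deg)"""
    R,p=pose(); a=np.radians(ang); x=np.array([np.cos(a),np.sin(a),0]); z=np.array([0,0,-1.]); T=np.c_[x,np.cross(z,x),z]
    rv=Ro.from_matrix(R.T@T).as_rotvec()
    h=np.degrees(np.arctan2(R[1,0],R[0,0]))
    print('t',round(float(get_obs()['clock']),2),'pos',(p*1000).round(1),'heading',h.round(2),'tilt',np.degrees(np.arccos(-R[2,2])).round(2),'F',np.round(get_obs()['ft_force'],1),'op',round(float(get_obs()['opening']),3))
    print('slide now-axes',(R.T@(np.array(P)-p)*1000).round(1),'slide target-axes',(T.T@(np.array(P)-p)*1000).round(1),'rot',rv.round(4))
E
python3 -c "
from h import *
delta([.505,.347,.17],103.5)"
```

```text
t 0.2 pos [242.6 575.8 244.9] heading 67.15 tilt 0.04 F [-0.7  1.  -1. ] op 1.0
slide now-axes [-108.9  330.7   75. ] slide target-axes [-283.7  201.7   74.9] rot [-3.000e-04  7.000e-04 -6.344e-01]
```

Request:
apply_moves(rot=[[0, 0, -0.106], [0, 0, -0.106], [0, 0, -0.106], [0, 0, -0.106], [0, 0, -0.106], [0, 0, -0.104], [0, 0, 0], [0, 0, 0]], slide=[[0, 0, 0], [0, 0, 0], [0, 0, 0], [0, 0, 0], [0, 0, 0], [0, 0, 0], [-30, 21, 7], [-30, 21, 7]], hand=[100, 100, 100, 100, 100, 100, 100, 100])

```text
clock: 0.87
eef_pos: [0.2955, 0.5311, 0.2303]
tcp_rot: [-0.001, 0.604, 0.797, -0.0]
ft_force: [0.6, 0.4, -0.1]
opening: 1.005
```

Request:
apply_moves(rot=[[0, 0, 0], [0, 0, 0], [0, 0, 0], [0, 0, 0], [0, 0, 0], [0, 0, 0], [0, 0, 0], [0, 0, 0]], slide=[[-30, 21, 7], [-30, 21, 7], [-30, 21, 7], [-30, 21, 7], [-30, 21, 7], [-30, 21, 7], [-25, 16, 5], [0, 0, 0]], hand=[100, 100, 100, 100, 100, 100, 100, 100])

```text
clock: 1.53
eef_pos: [0.4986, 0.3606, 0.1791]
tcp_rot: [-0.0, 0.604, 0.797, -0.001]
ft_force: [-0.1, 0.1, -0.7]
opening: 0.997
```

```bash
python3 -c "
from h import *
delta([.505,.347,.17],103.5)
snap('wrist','w1')"
```

```text
t 1.53 pos [498.6 360.6 179.1] heading 105.73 tilt 0.1 F [-0.1  0.1 -0.7] op 0.997
slide now-axes [-14.8   2.5   9.1] slide target-axes [-14.7   3.    9.1] rot [-0.0016  0.0004  0.039 ]
```

View pics/w1.png

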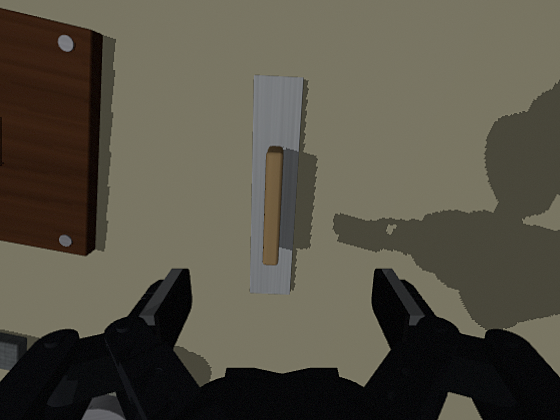

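```bash
python3 -c "
from h import *
c=Cam('w1')
s=c.plane([(253,76),(304,77),(291,294),(249,292)],.01);print(s.round(4),s.mean(0))
d=s[0]+s[1]-s[2]-s[3];print(np.degrees(np.arctan2(d[1],d[0])), [np.linalg.norm(s[i]-s[i-1]).round(4) for i in range(4)])
r=c.plane([(267,148),(283,147),(279,265),(263,263)],.06);print(r.round(4),r.mean(0),[np.linalg.norm(r[i]-r[i-1]).round(4) for i in range(4)])
d=r[0]+r[1]-r[2]-r[3];print(np.degrees(np.arctan2(d[1],d[0])))
j=c.plane([(103,33),(93,255)],.018);print('jig left corners',j)
delta([.505,.347,.10],103.5)
"
```

```text
[[0.403  0.3065 0.01  ]
 [0.3916 0.3496 0.01  ]
 [0.6044 0.3999 0.01  ]
 [0.6144 0.3552 0.01  ]] [0.5033371  0.35279943 0.01      ]
-166.86129284196906 [np.float64(0.217), np.float64(0.0446), np.float64(0.2186), np.float64(0.0457)]
[[0.4535 0.3349 0.06  ]
 [0.4494 0.3467 0.06  ]
 [0.5487 0.3712 0.06  ]
 [0.5506 0.3572 0.06  ]] [0.50053213 0.35250154 0.06      ] [np.float64(0.0996), np.float64(0.0125), np.float64(0.1022), np.float64(0.0141)]
-166.61244278343003
jig left corners [[0.40556807 0.18146191 0.018     ]
 [0.61024435 0.19220471 0.018     ]]
t 1.58 pos [497.2 361.9 179.3] heading 105.73 tilt 0.12 F [-0.1 -0.6 -0. ] op 1.002
slide now-axes [-16.4   3.7  79.3] slide target-axes [-16.3   4.2  79.3] rot [-0.0021 -0.0002  0.0389]
```

```bash
python3 -c "
from h import *
for i in range(3): delta([.503,.351,.031],103.3)
"
```

```text
t 1.58 pos [497.2 361.9 179.3] heading 105.73 tilt 0.12 F [-0.1 -0.6 -0. ] op 1.002
slide now-axes [-12.1   3.  148.3] slide target-axes [-11.9   3.2 148.3] rot [-0.0021 -0.0002  0.0424]
t 1.58 pos [497.2 361.9 179.3] heading 105.73 tilt 0.12 F [-0.1 -0.6 -0. ] op 1.002
slide now-axes [-12.1   3.  148.3] slide target-axes [-11.9   3.2 148.3] rot [-0.0021 -0.0002  0.0424]
t 1.58 pos [497.2 361.9 179.3] heading 105.73 tilt 0.12 F [-0.1 -0.6 -0. ] op 1.002
slide now-axes [-12.1   3.  148.3] slide target-axes [-11.9   3.2 148.3] rot [-0.0021 -0.0002  0.0424]
```

Request:
apply_moves(rot=[[0, 0, 0.042], [0, 0, 0], [0, 0, 0], [0, 0, 0], [0, 0, 0], [0, 0, 0]], slide=[[-12, 3, 20], [0, 0, 20], [0, 0, 20], [0, 0, 20], [0, 0, 10], [0, 0, 0]], hand=[100, 100, 100, 100, 100, 100])

```text
clock: 2.08
eef_pos: [0.5022, 0.3536, 0.0877]
tcp_rot: [-0.001, 0.621, 0.784, 0.001]
ft_force: [-0.6, -0.0, 0.5]
opening: 1.001
```

```bash
python3 -c "
from h import *
for i in range(1): delta([.503,.351,.031],103.3)
snap('wrist','w2')
"
```

```text
t 2.08 pos [502.2 353.6  87.7] heading 103.21 tilt 0.13 F [-0.6 -0.   0.5] op 1.001
slide now-axes [-2.8  0.2 56.7] slide target-axes [-2.7  0.2 56.7] rot [ 0.0006 -0.0022 -0.0016]
```

View pics/w2.png

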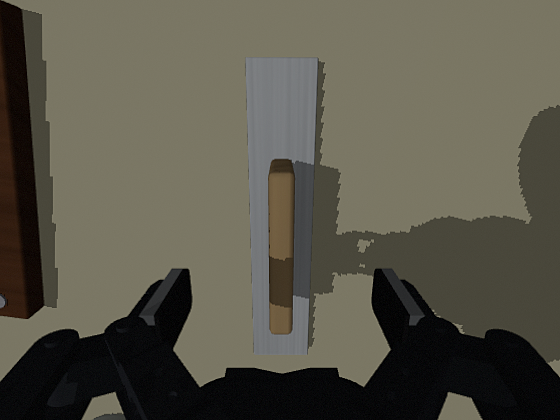

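Request:
apply_moves(rot=[[0, 0, 0], [0, 0, 0], [0, 0, 0], [0, 0, 0], [0, 0, 0], [0, 0, 0], [0, 0, 0]], slide=[[0, 0, 20], [0, 0, 20], [0, 0, 15], [0, 0, 0], [0, 0, 0], [0, 0, 0], [0, 0, 0]], hand=[100, 100, 100, 60, 30, 0, 0], newtons=60)

```text
clock: 2.72
eef_pos: [0.5052, 0.3589, 0.0411]
tcp_rot: [0.001, 0.62, 0.785, 0.006]
ft_force: [0.2, 1.1, 0.6]
opening: 0.453
```

Request:
apply_moves(rot=[[0, 0, 0], [0, 0, 0], [0, 0, 0], [0, 0, 0]], slide=[[0, 0, 0], [0, 0, 0], [0, 0, 0], [0, 0, 0]], hand=[0, 0, 0, 0])

```text
clock: 3.05
eef_pos: [0.5063, 0.3596, 0.0443]
tcp_rot: [0.002, 0.62, 0.785, 0.008]
ft_force: [-1.3, 0.2, -3.7]
opening: 0.154
```

```bash
python3 -c "
from h import *
delta([.503,.351,.031],103.3)
snap('wrist','w3')
delta([.503,.351,.031],103.3)
c=snap('side','s3')
cv2.imwrite('pics/s3c.png',cv2.resize(c.frame[100:260,120:330,::-1],None,fx=3.5,fy=3.5))
"
```

```text
t 3.05 pos [506.3 359.6  44.3] heading 103.4 tilt 0.97 F [-1.3  0.2 -3.7] op 0.154
slide now-axes [-7.7 -5.4 13.2] slide target-axes [-7.6 -5.1 13.3] rot [ 0.0154 -0.0069  0.0018]
t 3.1 pos [506.3 359.6  44.3] heading 103.41 tilt 0.97 F [ 0.2 -0.2 -3.9] op 0.155
slide now-axes [-7.7 -5.4 13.1] slide target-axes [-7.6 -5.2 13.3] rot [ 0.0155 -0.007   0.0018]
```

View pics/w3.png

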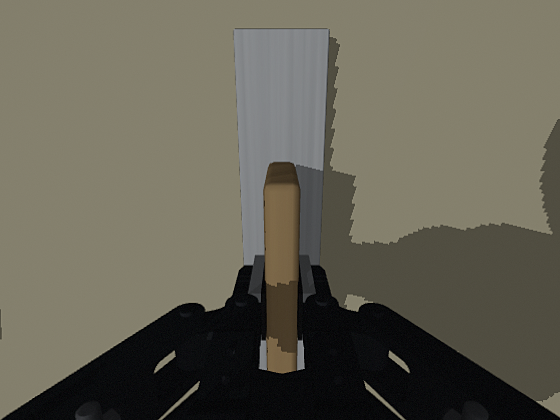

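View pics/s3c.png

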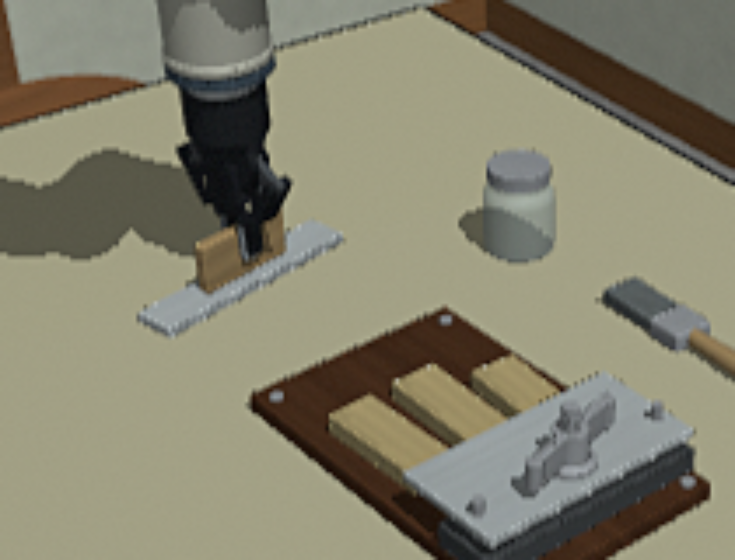

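Request:
apply_moves(rot=[[0, 0, 0], [0, 0, 0], [0.008, -0.004, 0.09], [0.008, -0.003, 0.09], [0, 0, 0], [0, 0, 0], [0, 0, 0], [0, 0, 0]], slide=[[0, 0, -20], [0, 0, -25], [0, 0, -25], [0, 0, -10], [0, 0, 0], [-20, 0, 0], [-20, 0, 0], [-20, 0, 0]], hand=[0, 0, 0, 0, 0, 0, 0, 0])

```text
clock: 3.82
eef_pos: [0.5064, 0.2996, 0.124]
tcp_rot: [-0.002, 0.686, 0.728, -0.002]
ft_force: [-0.7, -0.9, -3.0]
opening: 0.155
```

```bash
python3 -c "
from h import *
delta([.513,.137,.065],93.6)
snap('wrist','w4')
"
```

```text
t 3.82 pos [506.4 299.6 124. ] heading 93.39 tilt 0.29 F [-0.7 -0.9 -3. ] op 0.155
slide now-axes [-162.7   -2.7   59. ] slide target-axes [-162.7   -3.6   59. ] rot [-0.0051 -0.0001 -0.0037]
```

View pics/w4.png

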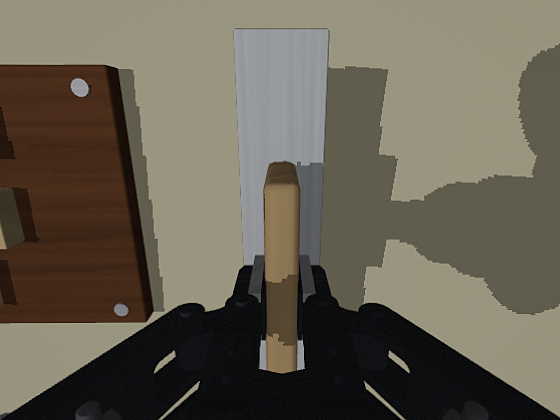

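```bash
python3 -c "
from h import *
from scipy.optimize import brentq
c=Cam('w4')
R,p=pose()
f=lambda z:(lambda q:np.linalg.norm(q[0]-q[1])-.044)(c.plane([(234,29),(328.5,29)],z))
z=brentq(f,0,.2);q=c.plane([(234,29),(328.5,29)],z);print(z,'foot top rel TCP',z-p[2]);print(((q-p)@R*1000).round(1))
j=c.plane([(107,66),(145,321)],.018);print(j)
j=c.plane([(119,67),(153,322)],.0);print(j)
"
```

```text
0.08743179452073803 foot top rel TCP -0.03619420764299762
[[ -19.8 -113.6   37. ]
 [  24.2 -113.6   36.9]]
[[0.40658513 0.17312611 0.018     ]
 [0.61218031 0.18404095 0.018     ]]
[[0.40503931 0.17255202 0.        ]
 [0.62700061 0.1830942  0.        ]]
```

Request:
apply_moves(rot=[[0, 0, 0], [0, 0, 0], [0, 0, 0], [0, 0, 0], [0, 0, 0], [-0.005, 0, -0.003], [0, 0, 0], [0, 0, 0]], slide=[[-28, 0, 0], [-28, 0, 0], [-28, 0, 0], [-28, 0, 0], [-28, 0, 0], [-15, 0, 15], [0, 0, 15], [0, 0, 0]], hand=[0, 0, 0, 0, 0, 0, 0, 0])

```text
clock: 4.53
eef_pos: [0.5138, 0.1327, 0.0871]
tcp_rot: [-0.001, 0.677, 0.736, -0.002]
ft_force: [0.1, 0.4, -4.1]
opening: 0.154
```

```bash
python3 -c "
from h import *
delta([.5166,.137,.067],93.5)
"
```

```text
t 4.53 pos [513.8 132.7  87.1] heading 94.84 tilt 0.29 F [ 0.1  0.4 -4.1] op 0.154
slide now-axes [ 4.1  3.3 20.1] slide target-axes [ 4.1  3.1 20.1] rot [-0.0047  0.0021  0.0233]
```

Request:
apply_moves(rot=[[-0.004, 0.002, 0.023], [0, 0, 0], [0, 0, 0]], slide=[[4, 3, 7], [0, 0, 10], [0, 0, 0]], hand=[0, 0, 0])

```text
clock: 4.78
eef_pos: [0.5163, 0.1378, 0.0682]
tcp_rot: [-0.001, 0.685, 0.729, -0.0]
ft_force: [-1.1, -0.8, -3.3]
opening: 0.151
```

```bash
python3 -c "
from h import *
delta([.5166,.137,.067],93.5)
snap('wrist','w5')
c=snap('side','s5')
cv2.imwrite('pics/s5c.png',cv2.resize(c.frame[100:280,150:350,::-1],None,fx=3.3,fy=3.3))
"
```

```text
t 4.78 pos [516.3 137.8  68.2] heading 93.59 tilt 0.08 F [-1.1 -0.8 -3.3] op 0.151
slide now-axes [-0.8  0.3  1.2] slide target-axes [-0.8  0.3  1.2] rot [-0.0013 -0.0001  0.0016]
```

View pics/w5.png

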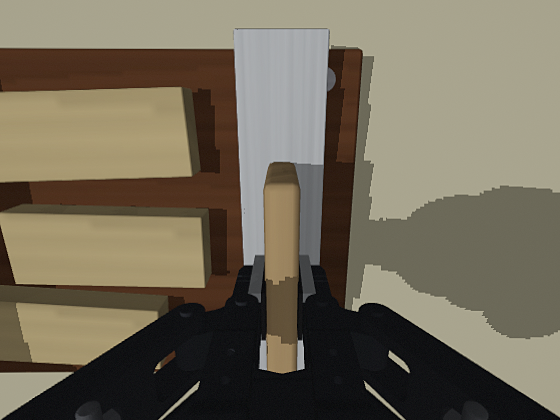

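View pics/s5c.png

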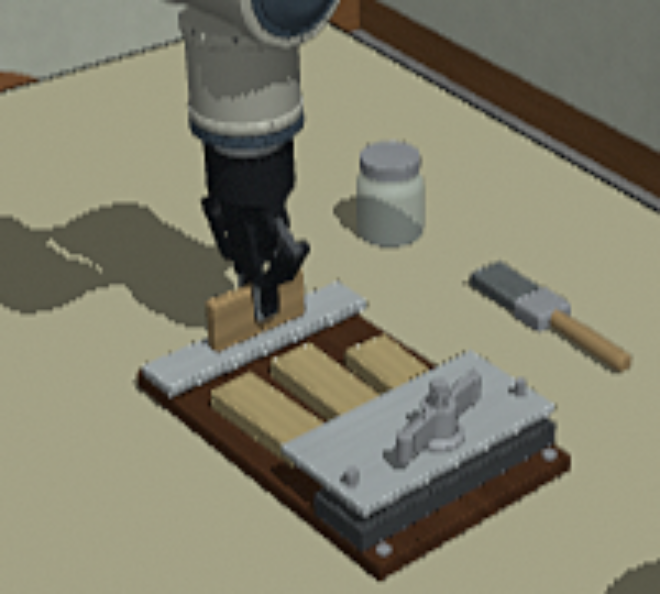

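Request:
apply_moves(rot=[[0, 0, 0], [0, 0, 0], [0, 0, 0], [0, 0, 0], [0, 0, 0], [0, 0, 0], [0, 0, 0], [0, 0, 0]], slide=[[-10, 0, 1], [-10, 0, 0], [-8, 0, 0], [-8, 0, 0], [-8, 0, 0], [-8, 0, 0], [-8, 0, 0], [0, 0, 0]], hand=[0, 0, 0, 0, 0, 0, 0, 0])

```text
clock: 5.55
eef_pos: [0.5221, 0.0726, 0.0703]
tcp_rot: [0.001, 0.684, 0.73, 0.001]
ft_force: [0.6, -0.4, -2.6]
opening: 0.152
```

```bash
python3 -c "
from h import *
delta([.519,.047,.067],93.5)
snap('wrist','w6')
"
```

```text
t 5.55 pos [522.1  72.6  70.3] heading 93.74 tilt 0.19 F [ 0.6 -0.4 -2.6] op 0.152
slide now-axes [-25.4  -4.8   3.3] slide target-axes [-25.4  -4.7   3.3] rot [ 0.0033 -0.0003  0.0042]
```

View pics/w6.png

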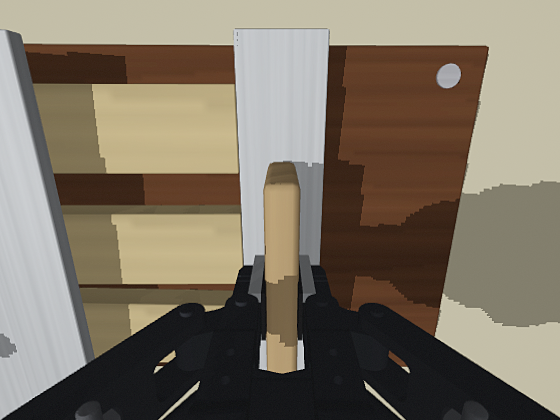

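Request:
apply_moves(rot=[[0.003, 0, 0.004], [0, 0, 0], [0, 0, 0], [0, 0, 0], [0, 0, 0]], slide=[[-5, -1, 2], [-5, -1, 1], [-5, 0, 1], [-5, 0, 0.5], [-3, 0, 0.5]], hand=[0, 0, 0, 0, 0])

```text
clock: 6.02
eef_pos: [0.5213, 0.0508, 0.0652]
tcp_rot: [-0.001, 0.686, 0.728, 0.002]
ft_force: [-3.5, 47.0, 18.8]
opening: 0.154
```

Request:
apply_moves(rot=[[0, 0, 0], [0, 0, 0], [0, 0, 0]], slide=[[-3, 0, 0.5], [-3, 0, 0.5], [-3, 0, 0.5]], hand=[0, 0, 0])

```text
clock: 6.27
eef_pos: [0.5213, 0.0504, 0.0653]
tcp_rot: [-0.006, 0.687, 0.726, 0.007]
ft_force: [-2.7, 40.7, 12.8]
opening: 0.15
```

```bash
python3 -c "
from h import *
delta([.519,.047,.067],93.5)
snap('wrist','w7')
"
```

```text
t 6.27 pos [521.3  50.4  65.3] heading 93.17 tilt 1.05 F [-2.7 40.7 12.8] op 0.15
slide now-axes [-3.2 -2.5 -1.8] slide target-axes [-3.2 -2.5 -1.7] rot [ 0.0021 -0.0182 -0.0057]
```

View pics/w7.png

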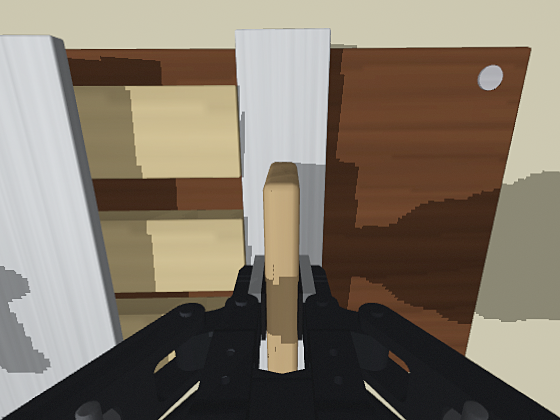

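Request:
apply_moves(rot=[[0, 0, 0], [0, 0, 0], [0.002, -0.018, -0.005], [0, 0, 0], [0, 0, 0], [0, 0, 0]], slide=[[3, 0, 0], [8, 0, 0], [20, 0, -5], [25, 0, -10], [25, 0, -10], [0, 0, 0]], hand=[0, 0, 0, 0, 0, 0])

```text
clock: 6.82
eef_pos: [0.5162, 0.1342, 0.0913]
tcp_rot: [-0.0, 0.686, 0.727, -0.0]
ft_force: [0.9, 1.0, -1.3]
opening: 0.151
```

```bash
python3 -c "
from h import *
delta([.519,.137,.1],93.5)
snap('wrist','w8')
c=snap('top','t8')
cv2.imwrite('pics/t8c.png',cv2.resize(c.frame[180:290,120:340,::-1],None,fx=3.6,fy=3.6,interpolation=cv2.INTER_CUBIC))
"
```

```text
t 6.82 pos [516.2 134.2  91.3] heading 93.33 tilt 0.05 F [ 0.9  1.  -1.3] op 0.151
slide now-axes [ 2.6  3.  -8.7] slide target-axes [ 2.6  3.  -8.7] rot [-0.0008 -0.0003 -0.0029]
```

View pics/w8.png

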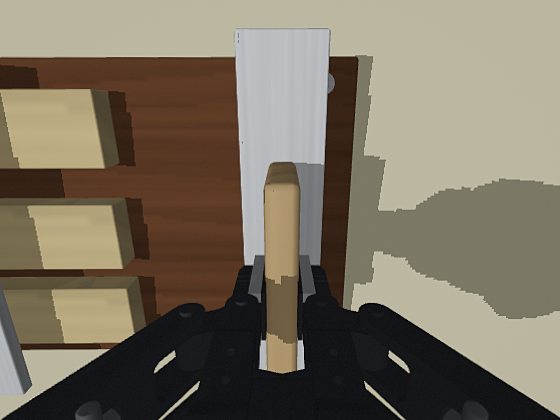

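View pics/t8c.png

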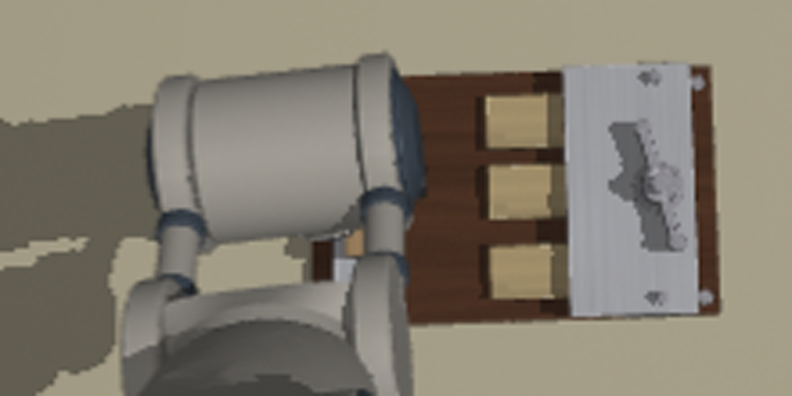

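```bash
python3 -c "
from h import *
a=np.radians(-86.4);ex=np.array([np.cos(a),np.sin(a)]);ey=np.array([-ex[1],ex[0]]);o=np.array([.5214,.007])
J=lambda P:np.c_[(P[:,:2]-o)@ex,(P[:,:2]-o)@ey].round(4)
c=Cam('w8'); print(J(c.plane([(92,91),(106,168),(120,199),(128,269),(135,278),(143,341)],.036)))
print('edge',J(c.plane([(358,58)],.018)))
c=Cam('t8');w=lambda p,z: c.plane((np.array(p)+.5)/3.6-.5+np.array([120,180]),z)
print(J(w([(484,96),(486,147),(488,166),(489,218),(490,246),(492,298)],.036)))
print('plate edge',J(w([(564,66),(571,317)],.061)))
print('board',J(w([(711,66),(719,313)],.018)))
"
```

```text
[[-0.0231 -0.0858]
 [-0.0232 -0.0434]
 [-0.0283 -0.0245]
 [-0.0258  0.023 ]
 [-0.0294  0.0297]
 [-0.0277  0.08  ]]
edge [[-0.1712 -0.1041]]
[[-0.0219  0.0825]
 [-0.0214  0.0398]
 [-0.0202  0.0239]
 [-0.0205 -0.0192]
 [-0.0203 -0.0423]
 [-0.0199 -0.085 ]]
plate edge [[ 0.0459  0.102 ]
 [ 0.0448 -0.1029]]
board [[ 0.1697  0.1037]
 [ 0.1675 -0.1038]]
```

```bash
python3 -c "
from h import *
def h(c,a,b,z):
    q=c.plane([a,b],z);d=q[1]-q[0];return np.degrees(np.arctan2(d[1],d[0])).round(2),q[:,:2].round(4).tolist()
for n in ('w5','w6','w7','w8'):
    g=cv2.cvtColor(Cam(n).frame,cv2.COLOR_RGB2GRAY); 
    print(n)
c=Cam('w7')
print('plate front top',h(c,(63,37),(120,345),.061)); print('foot lead',h(c,(236,30),(243,240),.031)); print('board edge long',h(c,(100,49),(530,47),.018)); print('board rear',h(c,(530,48),(470,350),.018))
c=Cam('w8');print('long',h(c,(5,57),(356,58),.018),'rear',h(c,(358,58),(345,305),.018))
c=Cam('w5');print('long',h(c,(5,49),(232,49),.018),'rear',h(c,(363,50),(345,306),.018))
c=Cam('w4');print('rear',h(c,(107,66),(145,321),.018))
c=Cam('w3')
c=Cam('t8');w=lambda p,z: c.plane((np.array(p)+.5)/3.6-.5+np.array([120,180]),z)
"
```

```text
w5
w6
w7
w8
plate front top (np.float64(2.68), [[0.422, -0.0371], [0.5612, -0.0306]])
foot lead (np.float64(2.74), [[0.4097, 0.0229], [0.5136, 0.0278]])
board edge long (np.float64(93.53), [[0.4195, -0.0459], [0.4063, 0.1696]])
board rear (np.float64(4.64), [[0.4067, 0.1697], [0.5944, 0.185]])
long (np.float64(93.31), [[0.4186, -0.0332], [0.4068, 0.1702]]) rear (np.float64(4.32), [[0.4068, 0.1714], [0.5739, 0.184]])
long (np.float64(93.8), [[0.4178, -0.0107], [0.4101, 0.1046]]) rear (np.float64(3.71), [[0.4064, 0.1716], [0.5589, 0.1815]])
rear (np.float64(3.04), [[0.4066, 0.1731], [0.6122, 0.184]])
```

```bash
python3 -c "
from h import *
a=np.radians(-86.45);ex=np.array([np.cos(a),np.sin(a)]);ey=np.array([-ex[1],ex[0]]);o=np.array([.5214,.007])
c=Cam('t8'); g=c.frame[...,1].astype(float); print(c.frame[231,250:280,1])
def edge(r,lo,hi,thr):
    v=g[r,lo:hi]; i=np.where((v[:-1]<thr)&(v[1:]>=thr))[0][-1]; return lo+i+(thr-v[i])/(v[i+1]-v[i])
for rows,z,lo,hi,thr in (((207,219),.036,240,262,95),((228,239),.036,240,262,95),((250,261),.036,240,262,95),((202,206),.061,270,290,0),):
    if thr==0: continue
    P=c.plane([(edge(r,lo,hi,thr),r) for r in range(*rows)],z)[:,:2]-o
    print(np.c_[P@ex,P@ey].round(4)[::3].tolist(), 'mean',(P@ex).mean().round(4))
# plate left edge at several rows
for r in range(200,268,6):
    print(r,g[r,268:286].astype(int))
"
```

```text
[ 45  45  31  30  31  59 143 143 143 143 143 142 142 142 142 142 142 142
 142 142 142 141 138  86  86  86  89 127 157 156]
[[-0.0211, 0.0804], [-0.0213, 0.0713], [-0.0208, 0.0623], [-0.0207, 0.0532]] mean -0.0209
[[-0.0197, 0.0171], [-0.0199, 0.0082], [-0.0201, -0.0008], [-0.0203, -0.0097]] mean -0.02
[[-0.0207, -0.0484], [-0.0208, -0.0572], [-0.0207, -0.0661], [-0.0195, -0.075]] mean -0.0204
200 [ 31  30  31  30  31  30  31  43 107 155 156 157 156 156 153 156 154 155]
206 [ 90  91  94 120  76  72  73  74 102 156 156 158 158 155 152 156 156 156]
212 [143 144 143 139  87  86  87  86  90 156 157 157 157 156 153 156 157 158]
218 [134 134 133 130  81  80  80  82  95 165 155 157 157 157 154 156 158 158]
224 [ 42  29  28  28  31  29  30  30  59 163 155 156 158 158 155 155 160 158]
230 [140 140 140 140 137  85  84  84  90 136 157 156 159 160 156 155 158 158]
236 [139 140 139 136  85  85  84  85  87 109 159 156 160 160 159 155 160 160]
242 [ 45  30  31  31  30  31  31  31  31  62 159 158 161 162 160 156 159 162]
248 [116 120 152 153 150  86  86  87  86  85 166 158 160 163 159 157 159 161]
254 [143 143 143 143 140  87  87  87  87  97 170 158 158 161 158 158 156 159]
260 [134 134 133 133 130  81  81  80  81  90 135 156 156 159 157 156 153 156]
266 [ 46  45  34  33  33  32  30  30  30  37  86 156 156 158 158 156 154 157]
```

Request:
apply_moves(rot=[[0, 0, 0], [0, 0, 0], [0, 0, 0], [0, 0, 0], [0, 0, 0], [0, 0, 0], [0, 0, 0], [0, 0, 0]], slide=[[28, 0, 0], [28, 0, 0], [28, 0, 0], [28, 0, 0], [28, 0, 0], [15, 0, 10], [0, 0, 15], [0, 0, 0]], hand=[0, 0, 0, 0, 0, 0, 0, 0])

```text
clock: 7.58
eef_pos: [0.5076, 0.2863, 0.0611]
tcp_rot: [-0.0, 0.689, 0.725, -0.003]
ft_force: [-1.1, -0.9, -4.5]
opening: 0.152
```

```bash
python3 -c "
from h import *
delta([.508,.305,.045],93.5)
"
```

```text
t 7.58 pos [507.6 286.3  61.1] heading 92.97 tilt 0.32 F [-1.1 -0.9 -4.5] op 0.152
slide now-axes [18.7  1.4 16. ] slide target-axes [18.6  1.5 16.1] rot [-0.0044  0.0036 -0.0093]
```

Request:
apply_moves(rot=[[-0.004, 0.003, -0.009], [0, 0, 0], [0, 0, 0], [0, 0, 0]], slide=[[15, 0, 5], [3, 0, 3], [0, 0, 3], [0, 0, 2]], hand=[0, 0, 0, 0])

```text
clock: 7.92
eef_pos: [0.5072, 0.3024, 0.0472]
tcp_rot: [0.0, 0.686, 0.728, -0.001]
ft_force: [-0.5, -0.2, -2.8]
opening: 0.154
```

```bash
python3 -c "
from h import *
delta([.508,.305,.045],93.5)
"
```

```text
t 7.92 pos [507.2 302.4  47.2] heading 93.38 tilt 0.15 F [-0.5 -0.2 -2.8] op 0.154
slide now-axes [2.5 1.  2.2] slide target-axes [2.5 1.  2.2] rot [-0.0019  0.0018 -0.0021]
```

Request:
apply_moves(rot=[[0, 0, 0], [0, 0, 0]], slide=[[0, 0, 1.5], [0, 0, 1.5]], hand=[0, 0])

```text
clock: 8.08
eef_pos: [0.5075, 0.3014, 0.0443]
tcp_rot: [0.0, 0.686, 0.727, -0.001]
ft_force: [-1.4, 1.2, 0.8]
opening: 0.154
```

Request:
apply_moves(rot=[[0, 0, 0], [0, 0, 0]], slide=[[0, 0, 1.5], [0, 0, 1]], hand=[0, 0])

```text
clock: 8.25
eef_pos: [0.5077, 0.3013, 0.0434]
tcp_rot: [0.0, 0.687, 0.727, -0.001]
ft_force: [-11.2, 0.7, 27.7]
opening: 0.153
```

Request:
apply_moves(rot=[[0, 0, 0], [0, 0, 0], [0, 0, 0], [0, 0, 0], [0, 0, 0], [0, 0, 0], [0, 0, 0], [0, 0, 0]], slide=[[0, 0, -0.5], [0, 0, 0], [0, 0, 0], [0, 0, 0], [0, 0, 0], [0, 0, -20], [0, 0, -30], [0, 0, -30]], hand=[0, 60, 60, 60, 60, 60, 60, 60])

```text
clock: 8.92
eef_pos: [0.5057, 0.299, 0.1216]
tcp_rot: [-0.001, 0.687, 0.727, -0.005]
ft_force: [0.8, -0.0, -0.9]
opening: 0.605
```

Request:
apply_moves(rot=[[0, 0, 0], [0, 0, 0], [0, 0, 0], [0, 0, 0]], slide=[[0, 0, -30], [0, 0, -30], [0, 0, -10], [0, 0, 0]], hand=[60, 60, 30, 0])

```text
clock: 9.25
eef_pos: [0.5079, 0.2998, 0.2002]
tcp_rot: [-0.0, 0.687, 0.726, -0.002]
ft_force: [0.7, 0.2, -0.1]
opening: 0.327
```

```bash
python3 -c "
from h import *
delta([.529,-.113,.2],93.5)
snap('wrist','w9')
c=snap('side','s9')
cv2.imwrite('pics/s9c.png',cv2.resize(c.frame[100:280,150:350,::-1],None,fx=3.3,fy=3.3))
"
```

```text
t 9.25 pos [507.9 299.8 200.2] heading 93.18 tilt 0.18 F [ 0.7  0.2 -0.1] op 0.327
slide now-axes [-413.4   -1.8    1. ] slide target-axes [-4.134e+02 -4.100e+00  2.000e-01] rot [-0.0025  0.002  -0.0056]
```

View pics/w9.png

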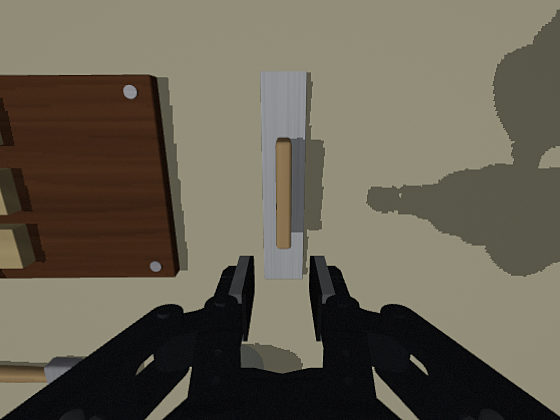

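View pics/s9c.png

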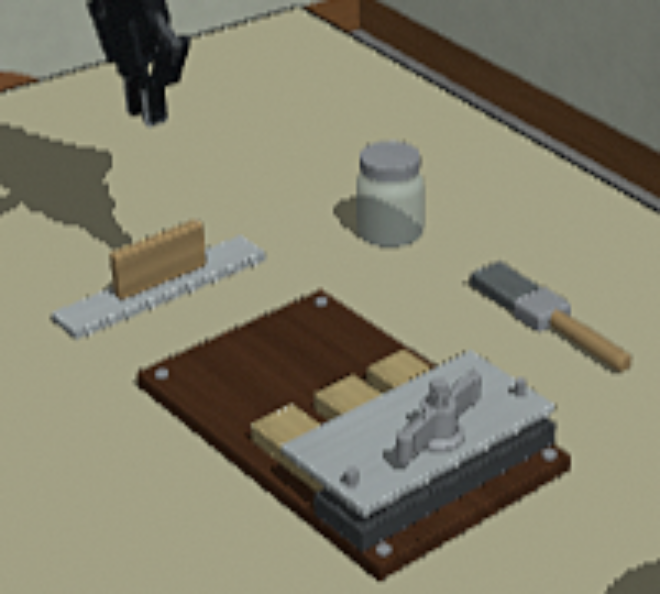

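Request:
apply_moves(rot=[[0, 0, 0], [0, 0, 0], [0, 0, 0], [0, 0, 0], [0, 0, 0], [0, 0, 0], [0, 0, 0], [0, 0, 0]], slide=[[-40, 0, 0], [-40, 0, 0], [-40, 0, 0], [-40, 0, 0], [-40, 0, 0], [-40, 0, 0], [-40, 0, 0], [-40, 0, 0]], hand=[0, 0, 0, 0, 0, 0, 0, 0])

```text
clock: 10.02
eef_pos: [0.5198, -0.0254, 0.1858]
tcp_rot: [-0.007, 0.683, 0.73, -0.008]
ft_force: [1.4, -0.5, 0.8]
opening: 0.002
```

Request:
apply_moves(rot=[[0, 0, 0], [0, 0, 0], [0, 0, 0], [0, 0, 0], [0, 0, 0]], slide=[[-40, 0, 0], [-40, 0, 0], [-25, 0, 0], [0, 0, 0], [0, 0, 0]], hand=[0, 0, 0, 0, 0])

```text
clock: 10.43
eef_pos: [0.5224, -0.1423, 0.1774]
tcp_rot: [-0.012, 0.686, 0.728, -0.011]
ft_force: [-1.1, -0.4, 0.3]
opening: -0.0
```

```bash
python3 -c "
from h import *
delta([.529,-.113,.2],93.5)
snap('wrist','w10')
"
```

```text
t 10.43 pos [ 522.4 -142.3  177.4] heading 93.4 tilt 1.85 F [-1.1 -0.4  0.3] op -0.0
slide now-axes [ 28.9   7.6 -22.8] slide target-axes [ 28.8   8.4 -22.6] rot [-0.0321 -0.0021 -0.0018]
```

View pics/w10.png

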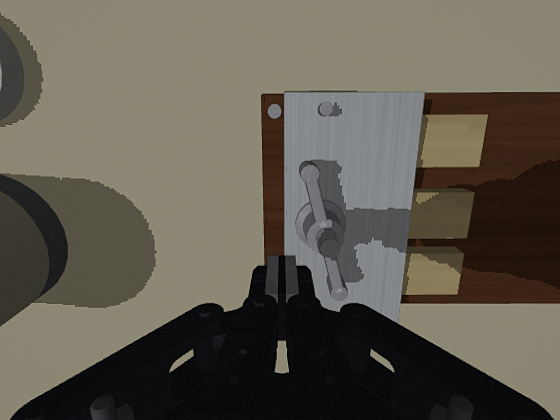

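```bash
python3 -c "
from h import *
c=Cam('w10')
for z in (.093,.097):
  q=c.plane([(310,171),(339,293)],z); d=q[1]-q[0]; print(q.round(4),q.mean(0).round(4),np.linalg.norm(d),np.degrees(np.arctan2(d[1],d[0])))
c=Cam('s9')
g=c.frame[240-100:300,220:330]
cv2.imwrite('pics/s9n.png',cv2.resize(c.frame[195:285,225:335,::-1],None,fx=6,fy=6,interpolation=cv2.INTER_CUBIC))
"
```

```text
[[ 0.4805 -0.1261  0.093 ]
 [ 0.5735 -0.0958  0.093 ]] [ 0.527  -0.1109  0.093 ] 0.09780698205412916 18.06012318085448
[[ 0.4799 -0.1265  0.097 ]
 [ 0.5711 -0.0967  0.097 ]] [ 0.5255 -0.1116  0.097 ] 0.09598482689030331 18.060123180854482
```

View pics/s9n.png

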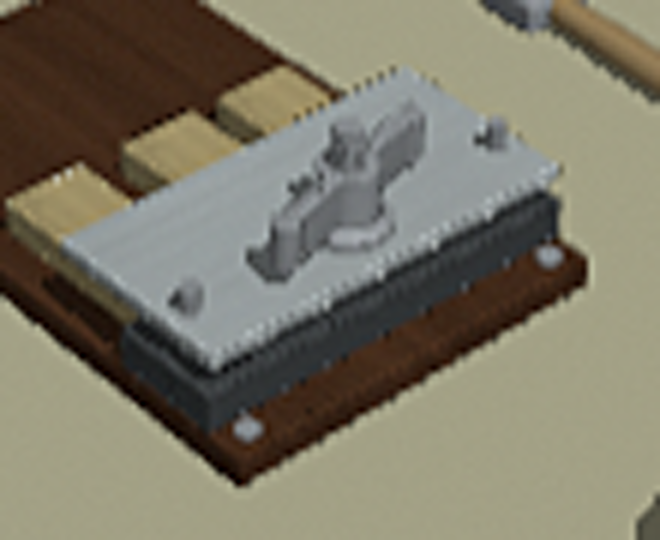

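```bash
python3 -c "
from h import *
a=np.radians(-86.45);ex=np.array([np.cos(a),np.sin(a)]);ey=np.array([-ex[1],ex[0]]);o=np.array([.5214,.007])
c=Cam('s9')
W=lambda x,y:o+x*ex+y*ey
print('obs near',np.array([212,362])/6+[225,195]-.4,'right',np.array([558,167])/6+[225,195]-.4,'left',np.array([64,243])/6+[225,195]-.4)
for z in (.056,.059,.062): print(z,c.proj([[*W(.15,-.105),z],[*W(.15,.105),z],[*W(.045,-.105),z]]).round(1).tolist())
print('board corner obs',np.array([243,484])/6+[225,195]-.4, c.proj([[*W(.17,-.105),0]]))
"
```

```text
obs near [259.93333333 254.93333333] right [317.6        222.43333333] left [235.26666667 235.1       ]
0.056 [[259.6, 256.0], [319.1, 223.0], [234.4, 236.2]]
0.059 [[259.6, 255.0], [319.2, 222.1], [234.3, 235.3]]
0.062 [[259.5, 254.1], [319.2, 221.3], [234.2, 234.4]]
board corner obs [265.1        275.26666667] [[264.99903087 276.55257096]]
```

```bash
python3 -c "
from h import *
delta([.5505,-.0765,.15],93.5)
"
```

```text
t 10.48 pos [ 522.3 -141.9  177.3] heading 93.44 tilt 1.87 F [-0.7 -0.6 -0.2] op 0.002
slide now-axes [63.6 32.9 26.3] slide target-axes [63.6 32.1 27.3] rot [-0.0325 -0.002  -0.0011]
```

Request:
apply_moves(rot=[[-0.0325, -0.002, 0], [0, 0, 0], [0, 0, 0], [0, 0, 0], [0, 0, 0]], slide=[[0, 0, 0], [21, 11, 0], [21, 11, 0], [21, 11, 8], [0, 0, 0]], hand=[0, 0, 0, 0, 0])

```text
clock: 10.9
eef_pos: [0.5498, -0.0698, 0.165]
tcp_rot: [-0.003, 0.685, 0.728, -0.001]
ft_force: [-1.2, 0.8, -0.1]
opening: -0.002
```

```bash
python3 -c "
from h import *
delta([.5505,-.0765,.082],93.5)
"
```

```text
t 10.9 pos [549.8 -69.8 165. ] heading 93.5 tilt 0.33 F [-1.2  0.8 -0.1] op -0.002
slide now-axes [-7.   0.7 83. ] slide target-axes [-6.7  0.3 83. ] rot [-0.0047 -0.0032 -0.0001]
```

Request:
apply_moves(rot=[[-0.005, -0.003, 0], [0, 0, 0], [0, 0, 0], [0, 0, 0], [0, 0, 0]], slide=[[-4, 0, 15], [0, 0, 20], [0, 0, 20], [0, 0, 20], [0, 0, 0]], hand=[0, 0, 0, 0, 0])

```text
clock: 11.32
eef_pos: [0.5487, -0.0653, 0.0857]
tcp_rot: [-0.001, 0.681, 0.732, -0.0]
ft_force: [-0.6, 1.0, -0.3]
opening: 0.001
```

```bash
python3 -c "
from h import *
delta([.5505,-.0765,.082],93.5)
snap('wrist','w11')
"
```

```text
t 11.32 pos [548.7 -65.3  85.7] heading 94.13 tilt 0.12 F [-0.6  1.  -0.3] op 0.001
slide now-axes [-11.3   1.    3.7] slide target-axes [-11.3   1.2   3.7] rot [-0.0015 -0.0013  0.011 ]
```

View pics/w11.png

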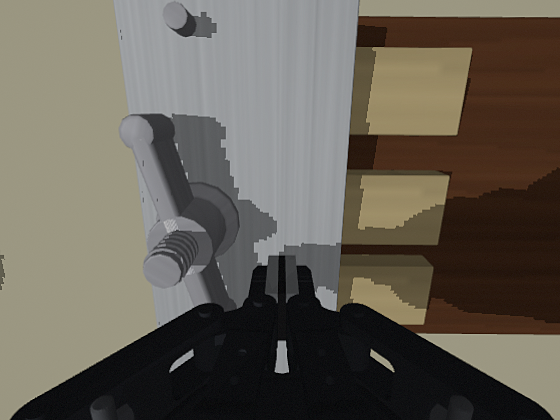

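```bash
cat > arc.py <<'E'
import sys
from h import *
S=np.array([.5285,-.1125]); r=float(sys.argv[3]) if len(sys.argv)>3 else .042; z=.088
step,n=float(sys.argv[1]),int(sys.argv[2])
R,p=pose(); d=p[:2]-S; ph=np.degrees(np.arctan2(d[1],d[0]))
o=get_obs();F=np.array(o['ft_force'])
print('t',round(float(o['clock']),2),'r',(np.linalg.norm(d)*1000).round(1),'phi',ph.round(1),'z',p[2].round(4),'tilt',np.degrees(np.arccos(-R[2,2])).round(2),'head',np.degrees(np.arctan2(R[1,0],R[0,0])).round(1),'F',F.round(1),'torque on finger about stud',(d[0]*F[1]-d[1]*F[0]).round(3))
cur=p.copy();out=[]
for i in range(1,n+1):
    a=np.radians(ph-step*i); q=np.array([*(S+r*np.array([np.cos(a),np.sin(a)])),z if i==1 else cur[2]])
    out.append((R.T@(q-cur)*1000).round(0).tolist()); cur=q
print(out)
a=np.radians(93.5);x=np.array([np.cos(a),np.sin(a),0]);zz=np.array([0,0,-1.]);print('rot',Ro.from_matrix(R.T@np.c_[x,np.cross(zz,x),zz]).as_rotvec().round(3))
E
python3 arc.py 15 4
```

```text
t 11.37 r 51.4 phi 66.3 z 0.0872 tilt 0.07 head 94.1 F [-0.8  0.4 -0.1] torque on finger about stud 0.048
[[-15.0, 5.0, -1.0], [-8.0, 7.0, -0.0], [-10.0, 5.0, -0.0], [-11.0, 2.0, -0.0]]
rot [-0.001 -0.001  0.011]
```

Request:
apply_moves(rot=[[0, 0, 0.01], [0, 0, 0], [0, 0, 0], [0, 0, 0]], slide=[[-15, 5, 0], [-8, 7, 0], [-10, 5, 0], [-11, 2, 0]], hand=[0, 0, 0, 0])

```text
clock: 11.7
eef_pos: [0.5711, -0.1071, 0.0895]
tcp_rot: [-0.002, 0.684, 0.73, -0.0]
ft_force: [-0.4, 3.6, 0.0]
opening: 0.0
```

```bash
python3 arc.py 15 4
```

```text
t 11.7 r 43.0 phi 7.3 z 0.0895 tilt 0.27 head 93.7 F [-0.4  3.6  0. ] torque on finger about stud 0.156
[[-11.0, -2.0, 2.0], [-10.0, -4.0, -0.0], [-9.0, -6.0, -0.0], [-7.0, -8.0, 0.0]]
rot [-0.003 -0.003  0.004]
```

Request:
apply_moves(rot=[[-0.003, -0.003, 0.004], [0, 0, 0], [0, 0, 0], [0, 0, 0]], slide=[[-11, -2, 2], [-10, -4, 0], [-9, -6, 0], [-7, -8, 0]], hand=[0, 0, 0, 0])

```text
clock: 12.03
eef_pos: [0.5562, -0.1505, 0.0897]
tcp_rot: [0.003, 0.686, 0.728, 0.001]
ft_force: [2.7, 1.2, -0.5]
opening: -0.001
```

```bash
python3 arc.py 15 4
```

```text
t 12.03 r 47.0 phi -53.9 z 0.0897 tilt 0.37 head 93.4 F [ 2.7  1.2 -0.5] torque on finger about stud 0.136
[[-0.0, -13.0, 2.0], [-2.0, -11.0, -0.0], [1.0, -11.0, -0.0], [4.0, -10.0, -0.0]]
rot [ 0.006  0.002 -0.001]
```

Request:
apply_moves(rot=[[0.006, 0.002, 0], [0, 0, 0], [0, 0, 0], [0, 0, 0]], slide=[[0, -13, 2], [-2, -11, 0], [1, -11, 0], [4, -10, 0]], hand=[0, 0, 0, 0])

```text
clock: 12.37
eef_pos: [0.5103, -0.1558, 0.0893]
tcp_rot: [0.004, 0.687, 0.727, 0.001]
ft_force: [3.6, -0.6, -0.3]
opening: 0.003
```

```bash
python3 arc.py 15 4
```

```text
t 12.37 r 47.0 phi -112.8 z 0.0893 tilt 0.51 head 93.3 F [ 3.6 -0.6 -0.3] torque on finger about stud 0.167
[[11.0, -7.0, 1.0], [8.0, -7.0, -0.0], [10.0, -5.0, -0.0], [11.0, -2.0, -0.0]]
rot [ 0.008  0.004 -0.004]
```

Request:
apply_moves(rot=[[0.008, 0.004, -0.004], [0, 0, 0], [0, 0, 0], [0, 0, 0]], slide=[[12, -7, 1], [8, -7, 1], [10, -4, 0], [11, -1, 0]], hand=[0, 0, 0, 0])

```text
clock: 12.7
eef_pos: [0.4863, -0.1178, 0.0887]
tcp_rot: [0.003, 0.686, 0.727, -0.0]
ft_force: [1.5, -4.8, -1.3]
opening: -0.002
```

```bash
python3 arc.py 12 4; python3 -c "
from h import *
snap('wrist','w12')"
```

```text
t 12.7 r 42.5 phi -172.9 z 0.0887 tilt 0.31 head 93.3 F [ 1.5 -4.8 -1.3] torque on finger about stud 0.211
[[9.0, 1.0, 1.0], [9.0, 2.0, -0.0], [8.0, 4.0, -0.0], [7.0, 5.0, -0.0]]
rot [ 0.004  0.004 -0.003]
```

View pics/w12.png

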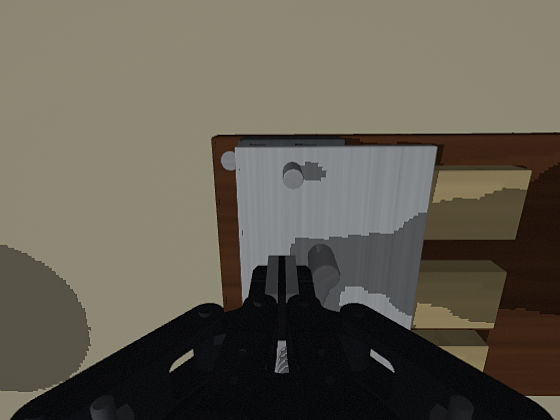

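Request:
apply_moves(rot=[[0.004, 0.004, -0.003], [0, 0, 0], [0, 0, 0]], slide=[[9, 1, 1], [9, 2, 1], [8, 4, 0]], hand=[0, 0, 0])

```text
clock: 13.0
eef_pos: [0.4913, -0.0888, 0.087]
tcp_rot: [-0.0, 0.685, 0.729, -0.001]
ft_force: [-0.0, -5.5, -1.2]
opening: 0.001
```

```bash
python3 arc.py 8 4
```

```text
t 13.0 r 44.1 phi 147.5 z 0.087 tilt 0.08 head 93.6 F [-0.  -5.5 -1.2] torque on finger about stud 0.205
[[3.0, 6.0, -1.0], [4.0, 4.0, -0.0], [3.0, 5.0, -0.0], [3.0, 5.0, -0.0]]
rot [-0.001  0.001  0.002]
```

Request:
apply_moves(rot=[[0, 0, 0], [0, 0, 0], [0, 0, 0]], slide=[[3, 6, 0], [4, 4, 0], [3, 5, 0]], hand=[0, 0, 0])

```text
clock: 13.25
eef_pos: [0.5004, -0.0761, 0.0857]
tcp_rot: [-0.005, 0.683, 0.73, -0.005]
ft_force: [-49.2, -45.1, 15.3]
opening: -0.004
```

```bash
python3 arc.py 8 4
```

```text
t 13.25 r 46.0 phi 127.7 z 0.0857 tilt 0.84 head 93.8 F [-49.2 -45.1  15.3] torque on finger about stud 3.058
[[-0.0, 7.0, -2.0], [2.0, 5.0, -0.0], [1.0, 6.0, -0.0], [1.0, 6.0, -0.0]]
rot [-0.015  0.     0.006]
```

Request:
apply_moves(rot=[[0, 0, 0], [0, 0, 0], [0, 0, 0], [0, 0, 0], [0, 0, 0], [0, 0, 0]], slide=[[-5, -6, 0], [-8, -8, 0], [0, 0, -20], [0, 0, -30], [0, 0, -30], [0, 0, -20]], hand=[0, 0, 0, 0, 0, 0])

```text
clock: 13.75
eef_pos: [0.4844, -0.0892, 0.1841]
tcp_rot: [-0.012, 0.682, 0.731, -0.009]
ft_force: [0.7, 0.8, 0.2]
opening: -0.001
```

Request:
apply_moves(rot=[[0, 0, 0], [0, 0, 0], [0, 0, 0], [0, 0, 0], [0, 0, 0], [0, 0, 0]], slide=[[30, 0, -10], [30, 0, 0], [30, 0, 0], [30, 0, 0], [30, 0, 0], [0, 0, 0]], hand=[0, 0, 0, 0, 0, 0])

```text
clock: 14.25
eef_pos: [0.4787, 0.0636, 0.2016]
tcp_rot: [-0.007, 0.685, 0.729, -0.004]
ft_force: [-0.4, -2.5, -0.2]
opening: -0.0
```

```bash
python3 -c "
from h import *
delta([.529,-.1,.2],93.5)
snap('wrist','w13')
c=snap('side','s13')
cv2.imwrite('pics/s13n.png',cv2.resize(c.frame[195:285,225:335,::-1],None,fx=6,fy=6,interpolation=cv2.INTER_CUBIC))
c=snap('top','t13')
cv2.imwrite('pics/t13c.png',cv2.resize(c.frame[180:290,120:340,::-1],None,fx=3.6,fy=3.6,interpolation=cv2.INTER_CUBIC))
"
```

```text
t 14.25 pos [478.7  63.6 201.6] heading 93.55 tilt 0.96 F [-0.4 -2.5 -0.2] op -0.0
slide now-axes [-166.4   40.1    0.3] slide target-axes [-166.4   40.2    1.6] rot [-0.0161 -0.0044  0.0009]
```

View pics/s13n.png

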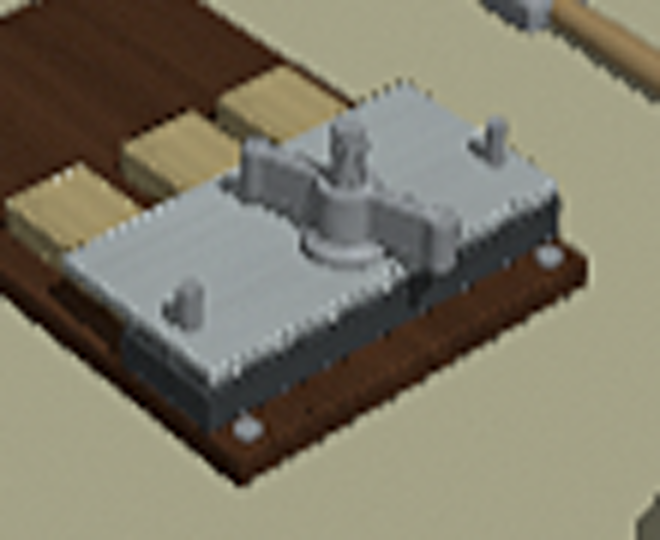

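View pics/t13c.png

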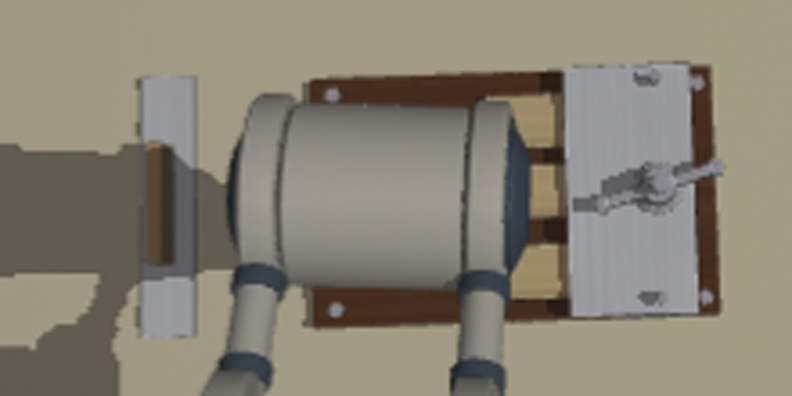

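View pics/w13.png

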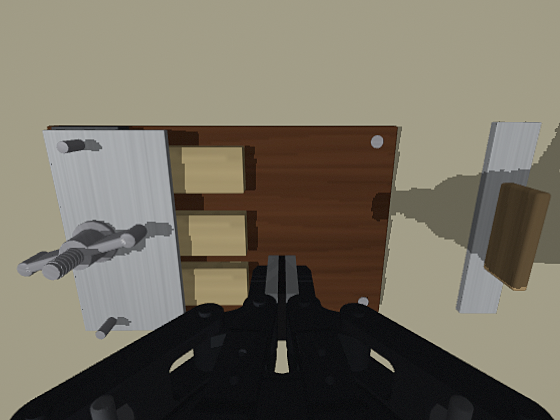

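```bash
python3 -c "
from h import *
c=Cam('t13');w=lambda p,z: c.plane((np.array(p)+.5)/3.6-.5+np.array([120,180]),z)
q=w([(603,203),(717,168)],.085);d=q[1]-q[0];h=np.degrees(np.arctan2(d[1],d[0]));print(q,np.linalg.norm(d),h,'turn if same wing', np.radians((18-h)%180)+0,np.radians((18-h)%180+180))
a=np.radians(-86.45);ex=np.array([np.cos(a),np.sin(a)]);ey=np.array([-ex[1],ex[0]]);o=np.array([.5214,.007])
c=Cam('s13');W=lambda x,y:o+x*ex+y*ey
print('obs near',np.array([212,381])/6+[225,195]-.4,'right',np.array([558,184])/6+[225,195]-.4)
for z in (.05,.0515,.053,.056): print(z,c.proj([[*W(.15,-.105),z],[*W(.15,.105),z]]).round(1).tolist())
c=Cam('t13'); g=c.frame[...,1].astype(float)
def edge(r,lo,hi,thr):
    v=g[r,lo:hi]; i=np.where((v[:-1]<thr)&(v[1:]>=thr))[0]; return None if len(i)==0 else lo+i[-1]
"
```

```text
[[ 0.51283943 -0.06740004  0.085     ]
 [ 0.5435323  -0.1581243   0.085     ]] 0.09577548116519764 -71.30883657720979 turn if same wing 1.5587332493978538 4.700325902987647
obs near [259.93333333 258.1       ] right [317.6        225.26666667]
0.05 [[259.6, 257.8], [319.0, 224.8]]
0.0515 [[259.6, 257.3], [319.0, 224.3]]
0.053 [[259.6, 256.9], [319.0, 223.9]]
0.056 [[259.6, 256.0], [319.1, 223.0]]
```

Request:
apply_moves(rot=[[0, 0, 0], [0, 0, 0], [0, 0, 0], [0, 0, 0], [0, 0, 0], [0, 0, 0], [0, 0, 0], [0, 0, 0]], slide=[[30, 0, -10], [35, 0, -10], [35, 0, -5], [35, 0, 0], [35, 0, 0], [35, 0, 0], [35, 0, 0], [0, 0, 0]], hand=[0, 0, 0, 0, 0, 0, 0, 0])

```text
clock: 15.07
eef_pos: [0.4709, 0.2998, 0.228]
tcp_rot: [-0.006, 0.691, 0.722, -0.004]
ft_force: [-0.4, -1.5, -0.5]
opening: 0.001
```

```bash
python3 -c "
from h import *
delta([.529,-.1,.2],93.5)
a=np.radians(-86.45);ex=np.array([np.cos(a),np.sin(a)]);ey=np.array([-ex[1],ex[0]]);o=np.array([.5214,.007])
c=snap('top','t14'); g=c.frame[...,1].astype(float)
cv2.imwrite('pics/t14c.png',cv2.resize(c.frame[130:310,110:460,::-1],None,fx=2.2,fy=2.2,interpolation=cv2.INTER_CUBIC))
def edge(r,lo,hi,thr):
    v=g[r,lo:hi]; i=np.where((v[:-1]<thr)&(v[1:]>=thr))[0][-1]; return lo+i+(thr-v[i])/(v[i+1]-v[i])
for rows in ((207,219),(228,239),(250,261)):
    P=c.plane([(edge(r,240,262,95),r) for r in range(*rows)],.036)[:,:2]-o
    s=np.polyfit(P@ey,P@ex,1);print('rear mean',(P@ex).mean().round(4),'slope rad',s[0].round(3))
"
```

```text
t 15.07 pos [470.9 299.8 228. ] heading 92.51 tilt 0.88 F [-0.4 -1.5 -0.5] op 0.001
slide now-axes [-402.1   40.9   25.9] slide target-axes [-402.6   33.6   28. ] rot [-0.0148 -0.0039 -0.0172]
rear mean -0.0209 slope rad -0.023
rear mean -0.0199 slope rad 0.023
rear mean -0.0204 slope rad -0.045
```

View pics/t14c.png

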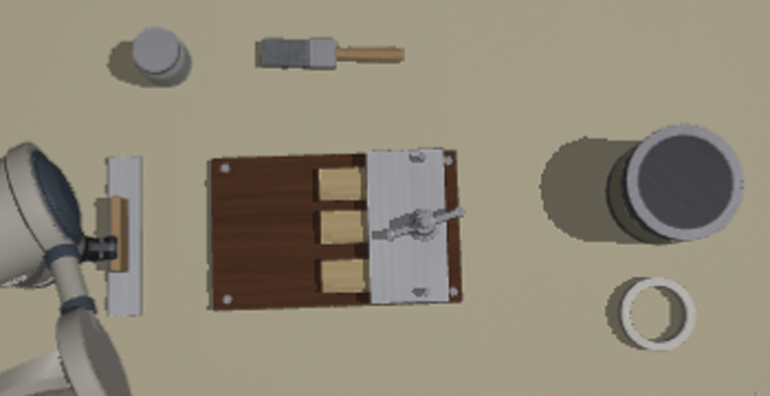

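```bash
python3 -c "
from workcell import *
print(hand_in()); o=get_obs(); print(o['clock'],o['ft_force'])"
```

```text
the job is handed in; nothing more can be done
None
the job is handed in; nothing more can be done
```

I pushed the three blanks to the stop with the straightedge, stood it back on the table off the jig, and turned the wing nut clockwise to its stop. The job was handed in just after 15 s on the clock. `hand_in` gives no verdict, and the force and clock reading I asked for straight after it came back empty.

- **Blanks:** I pushed until they resisted with about 40–47 N. In the top camera their rear ends sit at jig x of -20.9, -19.9 and -20.4 mm, where -20 mm is flush. Fitted skew is at most 0.045 rad, from only about a dozen pixel rows per blank. The wrist camera read the ends 3–9 mm short of flush. I put that down to its tilt and calibration error, because the top view and the push force agreed.
- **Straightedge:** The last top view shows it standing released, well clear of the jig, with the gripper above it and touching nothing.
- **Wing nut:** It turned about 4.7 rad and then stopped hard, with about 3 N·m measured against roughly 0.2 N·m while turning. The plate sank about 9 mm, to about 50 mm measured against 51.5 mm expected at the stop. I could not read the nut's joint value or the pad forces, so the clamping is judged from the hard stop and the plate height.
- **Bystanders:** The tin, brush, tape and jar show no visible movement in the top view. I did not measure them.

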